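# Find the clear choke gap with a feeler gauge

### The job

Two of the three choke cores on the carrier have set varnish inside the air gap that jams a gauge part-way down; only one gap is clear. Take the 6 mm gap gauge (the one with the tallest head) out of the stand, feel down into the gaps with a light touch, never forcing it where it stops, until you find the one it slides through, and leave it standing there fully home with its head seated on the core, to mark the good one. Leave the other gauges and the other things on the bench where they are.

Things in the scene. Friction and masses are not known exactly. Their poses are not given: they have to be found in the camera images.
- gap_gauge: the 6 mm gap gauge, 90 g: head 14 mm thick (its x), 34 wide (y), 46 tall (z), and below it a steel blade 6 mm thick (x), 20 wide (y), 36 long, its lower end rounded over the thickness (radius 3). Origin at the middle of the head's flat underside (the shoulder). It starts upright in one of the stand's slots, resting on its shoulder, axes as the stand's
- gauge_tip (a point): lower end of the gap gauge's blade, 36 mm below its shoulder
- gauge_stand: grey plastic block 64 x 190 x 45 mm fixed to the bench, origin under its centre, long along its y. Three upright through slots at y = -60, 0 and +60 mm, each 10 mm (x) by 24 mm (y); a gauge stands in each, in any order.
- carrier: plate 170 x 290 x 10 mm fixed to the bench, origin under its centre, long along y. Three alike choke cores (core_a, core_b, core_c, in any order) are screwed on at y = -85, 0, +85 mm: dark C-cores 84 mm high on the plate, 104 long (x), 30 deep (y), a copper coil (44 deep) on each upright. The top limb, 26 mm high, is cut in two by the air gap, open at its top and ends and to the window below
- gap_1 (a point): middle of the mouth of the air gap of the core at the carrier's y = -85 mm, on the limb's top face, 94 mm above the bench, axes as the carrier's. All gaps are 7.6 mm wide (x) and 30 long (y) at the mouth. One core's is so all the way down; in the other two hard varnish narrows it to 2.6 mm from 12 mm down, and the blade stops there. Which one is clear changes and is not told
- gap_2 (a point): the same for the core at the carrier's y = 0
- gap_3 (a point): the same for the core at the carrier's y = +85 mm
- gauge_thin: bystander: 4 mm gauge in the stand, head 14 x 24 x 34 mm, origin at its shoulder
- gauge_thick: bystander: 8 mm gauge in the stand, head 14 x 44 x 34 mm, origin at its shoulder
- toroid: bystander: copper-wound ring core, 60 mm across, 22 mm high, loose
- breaker: bystander: white DIN-rail switch module 58 x 36 x 61 mm, loose
- spool: bystander: solder spool 56 mm across, 40 mm high, loose
- multimeter: bystander: yellow multimeter lying flat, 170 x 82 x 36 mm, loose
- screwdriver: bystander: yellow-handled screwdriver lying flat, 170 mm long, loose
Things that resemble listed ones, but are neither listed nor needed, are in the scene too. Leave any blue look-alike of the gap_gauge alone.

How it is judged:
By the outcome, as a careful person would: the job done as asked, in the order asked, and still so for the second after the job is handed in, with the robot touching nothing.
It also fails if it takes over 72 s, if anything falls off the work surface, if the arm or the gripper's body presses on something with over 40 N, if the wrist force passes 120 N, or if a joint passes its speed limit or range.

### The arm

A 6-joint arm with a two-finger parallel gripper is mounted at the origin on the work surface. World frame = base frame: x ahead of the robot, y to its left, z up, the work surface at z = 0. Lengths are in m, angles in rad, forces in N, time in s.
With the tool pointing down it reaches from about 0.3 to 0.775 m from the base axis. Payload 14.6 kg.
Tool frame: the origin (TCP) lies at the very end of the fingers, on their centre line; the grasp point (between the pads) lies 19 mm behind it; z points along the fingers, y is the line along which they close (so a half turn about z gives the same grasp; the last joint's range is limited). The gripper opens to 94 mm and grips with 3 to 60 N. Pads are 16 mm wide; open, the fingers measure 119 mm over their backs; the gripper's body (75 mm by 177 mm) begins 78 mm behind the grasp point.
Start: joints at [1.163, 0.3, 1.521, -0, 1.321, -0.067], TCP at [0.184, 0.518, 0.205] pointing down, gripper open.
Joint ranges: [-3.03, 3.03], [-0.79, 2.21], [0.23, 2.52], [-1.04, 4.18], [0, 3.07], [-2.55, 2.55]. Speed limits (rad/s): [2.22, 2.22, 2.57, 3.14, 3.14, 3.14].

### API

Orientations are given as [roll, pitch, yaw] about the fixed x, y, z axes, in that order (R = Rz(yaw) Ry(pitch) Rx(roll)).
In Python, from station import ctrl, cams gives the robot as it stands. The module is installed in compiled form; this text tells all that it offers.
- The arm moves only by the tool arm_command, never from a script. Its argument "plan" is a list that holds one entry, the list of rows, each a list of 7 numbers: the shift along the tool's x, y, z in fractions of the full range, 1 being 500 mm, then the turn, a rotation vector about the tool's x, y, z in fractions of the full range, 1 being pi rad, then the closure, from -1 (fully open) to 1 (shut). A call has 1 to 12 rows; each row is the pose to reach, as a shift and turn from the pose commanded when the call began, along the tool's axes at that moment; what a row does not reach only later rows make up. A row lasts 1/10 s, in which the tool goes at most 50 mm and 8.59 degrees, less where a joint would pass 70% of its speed; a pose out of reach is approached as far as the arm can. Shift and turn numbers lie between -1 and 1, and a call with a number outside is refused. A call with a gripper value outside its range is refused whole. The fingers move at their own pace and stop on an object; "squeeze" is the grip in N (left out, the last holds). Time passes only in rows, so rows that repeat a pose let the fingers close. It gives the time, the measured TCP pose, the force, the opening and the grip force at its end, in the units of the state.
- ctrl.get_obs(): the state, without advancing time (a new reading comes with each control period).
- cams.camera(name): name is "scene" or "top" or "wrist"; returns (picture, depth): 384x512x3 uint8, blue, green, red; 384x512 float32, m along the optical axis (not along the pixel's ray), 0 where there is no reading.
- cams.camera_info(name): a dict with "fx", "fy", "cx", "cy" (pixels), "dist_coeffs" ([k1, k2, p1, p2, k3] as OpenCV has them; the pictures are not rectified), "world_to_cam" (4x4, takes a point from world to camera coordinates). Camera axes: x right, y down, z forward; pixel columns grow to the right and rows downward; lengths in m; the calibration is good to about 2 mm. A picture is of the moment at which its call begins: read the wrist's pose just before it. camera_info takes no time and is no camera call; for the wrist camera it gives the pose at the moment of the call.
- ctrl.hand_in(): hands the job in; it is judged then, once.
The state is a dict: "time_s": time; "qpos": joint angles; "joint_vel": joint speeds; "tau": joint torques, N m; "ee_pos": TCP position; "eef_rot": TCP orientation; "force": force on the tool from outside, world axes, zero at the start; "moment": the same for the moment, N m; "grip_width": finger opening in m; "grip_force": force on a finger pad.
Only numpy, scipy, OpenCV 4.12 (cv2) and the standard library are available. Lean on these libraries where they do the work, as an engineer would, in place of code of your own. Each camera call takes 0.05 s, during which the arm holds its last target. There are 200 camera calls.

## Working session

There is one attempt and no reset: what is moved stays moved. The work goes in short steps, Python scripts to look and compute and a tool call to move; the robot and the scene stay as the last step left them, time stands still between calls to the robot, and variables do not carry over. Pictures are saved under pics/ and viewed, at most 10 in all, crops included, and the job is handed in when it is done.

Besides the shell and the picture viewer there is one more tool, called after "Emit:" as name([rows], argument=value, ...), one row to a line, values as JSON. arm_command: Moves the arm, as the interface text tells. Its arguments: {"type":"object","properties":{"plan":{"type":"array"},"squeeze":{"type":"number"}},"required":["plan"]}

```bash
mkdir -p pics; cat > h.py <<'E'
import numpy as np, cv2
from station import ctrl, cams
def grab(n):
    im,d=cams.camera(n); np.savez('pics/%s.npz'%n,im=im,d=d,**{k:np.array(v) for k,v in cams.camera_info(n).items()}); return im,d
def cloud(n):
    z=np.load('pics/%s.npz'%n); im,d=z['im'],z['d']
    K=np.array([[z['fx'],0,z['cx']],[0,z['fy'],z['cy']],[0,0,1]],float)
    v,u=np.mgrid[:d.shape[0],:d.shape[1]]
    p=cv2.undistortPoints(np.stack([u,v],-1).reshape(-1,1,2).astype(float),K,z['dist_coeffs'].astype(float)).reshape(*d.shape,2)
    P=np.dstack([p*d[...,None],d]); T=np.linalg.inv(z['world_to_cam'])
    W=P@T[:3,:3].T+T[:3,3]; W[d==0]=np.nan
    return im,W
E
python3 - <<'E'
from h import *
for n in('top','scene'):
    im,d=grab(n); cv2.imwrite('pics/%s0.png'%n,cv2.resize(im,(768,576)))
print(ctrl.get_obs())
E
```

```text
{'time_s': 0.1, 'qpos': array([ 1.16339909e+00,  3.00397639e-01,  1.52146602e+00, -3.77840509e-05,
        1.32072809e+00, -6.66099016e-02]), 'joint_vel': array([-9.97224158e-04, -8.28915876e-04, -1.85951386e-03, -1.55441245e-03,
       -1.12521095e-03,  1.92130028e-05]), 'tau': array([ 1.82260206e-03, -5.32642508e+01, -3.53282726e+01,  7.08828284e-02,
        2.35389947e-02, -8.43940393e-05]), 'ee_pos': array([0.18375525, 0.51816024, 0.20497531]), 'eef_rot': array([-3.14059334e+00, -2.99818427e-05,  2.80081468e+00]), 'force': array([-0.19737897,  0.11296365, -0.28529265]), 'moment': array([-0.04526043,  0.05164751,  0.00270695]), 'grip_force': 0.0, 'grip_width': 0.09415321979797113}
```

View pics/top0.png

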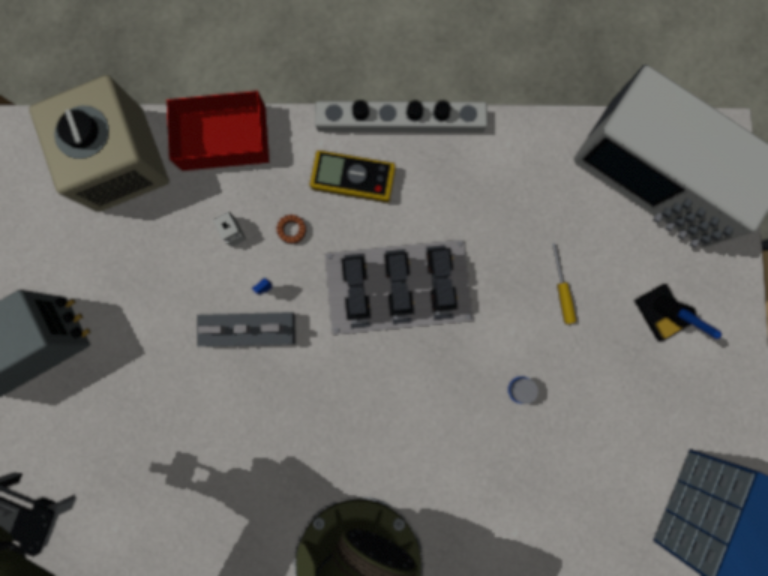

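View pics/scene0.png

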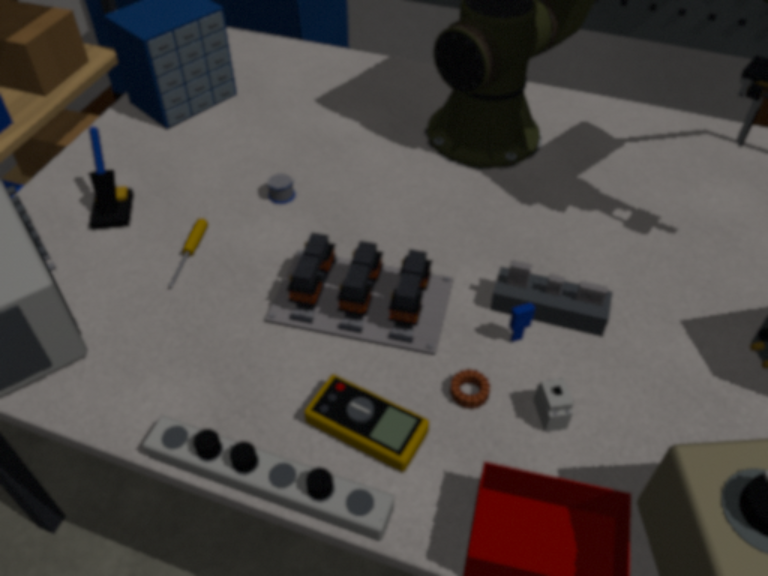

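The top view shows the stand at (246,330), the carrier at (400,285) and a blue look-alike standing at (262,286). The scene view shows three heads in the stand at (517,272), (553,287) and (594,293), and the blue one at (520,320). Next I'll measure the heads and the cores.

```bash
python3 - <<'E'
from h import *
for n in('top','scene'):
    im,W=cloud(n); s=1.5
    def reg(x0,y0,x1,y1): 
        sl=np.s_[int(y0/s):int(y1/s),int(x0/s):int(x1/s)]; return im[sl].reshape(-1,3),W[sl].reshape(-1,3)
    r=dict(top=[(190,300,320,355),(320,235,480,340)],scene=[(490,250,620,335),(260,225,460,355)])[n]
    c,P=reg(*r[0]); m=P[:,2]>.03; print(n,'stand all',P[m].min(0),P[m].max(0))
    q=P[m&(P[:,2]<.052)][:,:2].astype(np.float32); print('rect',cv2.minAreaRect(q))
    h=P[P[:,2]>.058]
    print('heads n',len(h)); 
    o=np.argsort(h[:,1]); print(np.round(h[o]*1000).astype(int)[::max(1,len(o)//40)].tolist())
    c,P=reg(*r[1]); q=P[(P[:,2]>.005)&(P[:,2]<.016)][:,:2].astype(np.float32); print('plate',cv2.minAreaRect(q))
    q=P[(P[:,2]>.088)&(P[:,2]<.1)]; print('tops',len(q),q.min(0),q.max(0),np.median(q[:,2]))
    print('bench z',np.nanmedian(W[250:300,150:200,2]))
z=np.load('pics/top.npz');print(z['fx'],z['world_to_cam'])
im=np.load('pics/scene.npz')['im'][155:230,320:420]
cv2.imwrite('pics/crop.png',cv2.resize(im,(800,600),interpolation=cv2.INTER_CUBIC))
E
```

```text
top stand all [0.42361639 0.13315057 0.03001149] [0.49408981 0.32660901 0.09532414]
rect ((0.45896366238594055, 0.22948774695396423), (0.0641699880361557, 0.19215087592601776), 2.0648386478424072)
heads n 213
[[456, 152, 85], [463, 152, 67], [459, 153, 92], [462, 157, 89], [468, 159, 92], [454, 162, 61], [462, 163, 88], [456, 165, 89], [462, 168, 90], [456, 171, 92], [456, 173, 94], [459, 175, 86], [459, 177, 89], [459, 180, 87], [454, 182, 77], [462, 185, 93], [459, 217, 64], [465, 218, 75], [453, 220, 78], [465, 222, 81], [462, 225, 80], [465, 228, 80], [459, 231, 79], [456, 235, 77], [459, 236, 82], [465, 240, 78], [453, 268, 61], [453, 269, 70], [453, 271, 82], [456, 272, 77], [461, 275, 79], [464, 278, 78], [459, 282, 74], [453, 284, 77], [461, 287, 79], [453, 290, 76], [458, 293, 77], [450, 296, 76], [453, 298, 78], [450, 301, 78], [455, 303, 81], [450, 307, 77], [461, 310, 79]]
plate ((0.5525625348091125, -0.08013562858104706), (0.21479082107543945, 0.31651318073272705), 0.38683441281318665)
tops 1072 [ 0.48829986 -0.17993348  0.08814049] [0.61072396 0.02710018 0.09978639] 0.0
[... 701 characters left out ...]
 76], [469, 240, 60], [464, 243, 74], [464, 272, 74], [470, 276, 60], [455, 280, 78], [467, 283, 70], [456, 287, 78], [462, 290, 79], [468, 294, 76], [469, 298, 60], [458, 302, 79], [463, 305, 78], [454, 309, 78], [466, 312, 58]]
plate ((0.5161804556846619, -0.07751382887363434), (0.24719010293483734, 0.29069483280181885), 6.301833629608154)
tops 1176 [ 0.49068869 -0.17844399  0.08800933] [0.61389362 0.03124867 0.09708685] 0.09239169575308465
bench z -0.0018289783931683123
375.5456676566226 [[ 0.0066798  -0.99996734 -0.00454871 -0.04594459]
 [-0.99349627 -0.00611937 -0.11370014  0.55482543]
 [ 0.11366859  0.00527862 -0.9935047   1.10533966]
 [ 0.          0.          0.          1.        ]]
```

View pics/crop.png

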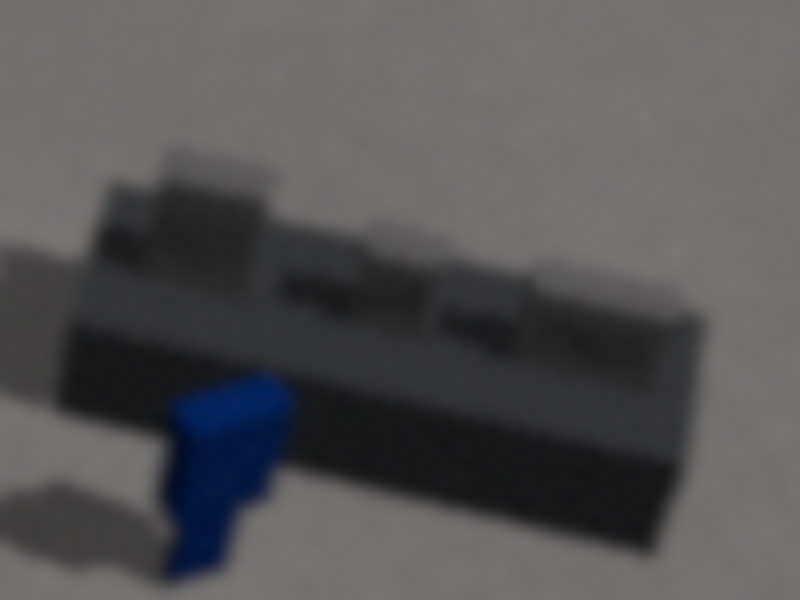

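Candidates, by 512×384 scene pixel:
- Gauge in the stand at (345,181): head top z≈92 mm, 34 mm wide.
- Thin gauge in the stand at (369,191): head top z≈79 mm, 24 mm wide.
- Thick gauge in the stand at (396,195): head top z≈79 mm, 44 mm wide.
- Blue look-alike at (347,213), outside the stand.

The crop shows the leftmost head, at (210,220), standing tallest, so I'm choosing that one, near y≈0.169. I'll look at the carrier and the stand with the wrist camera first.

```bash
cat >> h.py <<'E'
from scipy.spatial.transform import Rotation as Ro
def go(pos,yaw,roll=np.pi,o=None):
    o=o or ctrl.get_obs(); R=Ro.from_euler('xyz',o['eef_rot']); T=Ro.from_euler('xyz',[roll,0,yaw])
    s=R.inv().apply(np.array(pos)-o['ee_pos'])*1000; r=(R.inv()*T).as_rotvec()
    print('shift',s.round(1),'turn',r.round(4),'t',round(o['time_s'],2))
E
python3 -c "
from h import *
go([.50,.169,.27],1.607)"
```

```text
shift [-414.8 -223.5  -64.8] turn [-9.0000e-04  6.0000e-04  1.1938e+00] t 0.1
```

The rows are not in the units I measure in: shifts go in shares of 500 mm and turns go in shares of pi rad. I convert before sending: -415 mm / 500 = -0.83, -223.5 mm / 500 = -0.447, 1.194 rad / 3.1416 = 0.3801.

Emit:
arm_command([
  [[-0.2, -0.11, -0.13, 0, 0, 0.0955, -1], [-0.83, -0.447, -0.13, -0.0003, 0.0002, 0.3801, -1], [-0.83, -0.447, -0.13, -0.0003, 0.0002, 0.3801, -1], [-0.83, -0.447, -0.13, -0.0003, 0.0002, 0.3801, -1], [-0.83, -0.447, -0.13, -0.0003, 0.0002, 0.3801, -1], [-0.83, -0.447, -0.13, -0.0003, 0.0002, 0.3801, -1], [-0.83, -0.447, -0.13, -0.0003, 0.0002, 0.3801, -1], [-0.83, -0.447, -0.13, -0.0003, 0.0002, 0.3801, -1], [-0.83, -0.447, -0.13, -0.0003, 0.0002, 0.3801, -1], [-0.83, -0.447, -0.13, -0.0003, 0.0002, 0.3801, -1], [-0.83, -0.447, -0.13, -0.0003, 0.0002, 0.3801, -1], [-0.83, -0.447, -0.13, -0.0003, 0.0002, 0.3801, -1]],
])

```text
time_s: 1.3
ee_pos: [0.5002, 0.1688, 0.27]
eef_rot: [-3.141, -0.001, 1.606]
force: [-0.7, 1.2, -0.0]
grip_width: 0.0941
grip_force: 0.0
```

```bash
python3 - <<'E'
from h import *
im,d=grab('wrist'); cv2.imwrite('pics/w0.png',cv2.resize(im,(768,576)))
o=ctrl.get_obs();print(o['ee_pos'],o['eef_rot'])
print(np.linalg.inv(cams.camera_info('wrist')['world_to_cam']))
go([.55,-.08,.32],1.607)
E
```

```text
[0.49982532 0.16935285 0.27010003] [-3.14129197e+00 -9.57146629e-04  1.60685595e+00]
[[ 0.9993139   0.03610766  0.00824446  0.49708086]
 [ 0.03699654 -0.96278372 -0.26772892  0.24739055]
 [-0.00172943  0.26785024 -0.96345901  0.44917374]
 [ 0.          0.          0.          1.        ]]
shift [-251.    41.1  -50.2] turn [-0.0003 -0.001  -0.0001] t 1.35
```

View pics/w0.png

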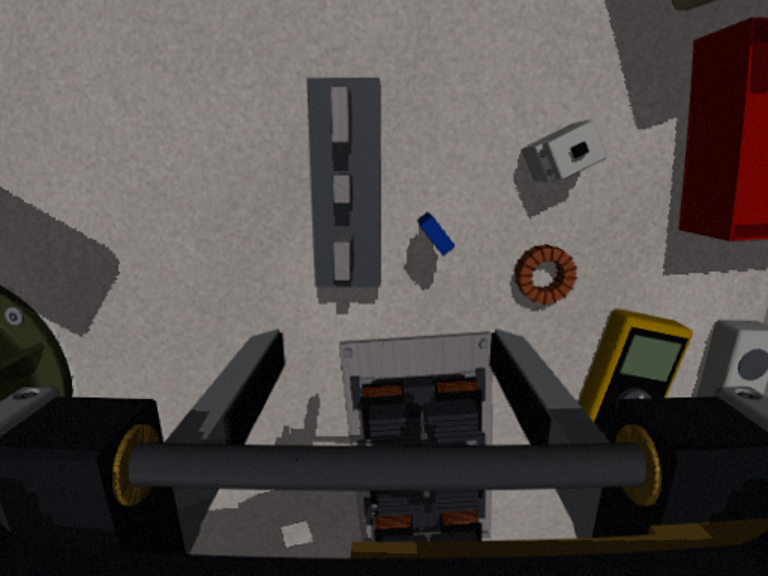

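The wrist view shows the stand's heads at (340,115), (342,190) and (342,255). The target is the one at (342,255), and the blue decoy is at (436,234). The carrier is partly hidden by the gripper, so I'll move to y=-0.25 to see it whole.

To row units: -420 mm / 500 = -0.84, 35 mm / 500 = 0.07.

Emit:
arm_command([
  [[-0.84, 0.07, 0, 0, 0, 0, -1], [-0.84, 0.07, 0, 0, 0, 0, -1], [-0.84, 0.07, 0, 0, 0, 0, -1], [-0.84, 0.07, 0, 0, 0, 0, -1], [-0.84, 0.07, 0, 0, 0, 0, -1], [-0.84, 0.07, 0, 0, 0, 0, -1], [-0.84, 0.07, 0, 0, 0, 0, -1], [-0.84, 0.07, 0, 0, 0, 0, -1], [-0.84, 0.07, 0, 0, 0, 0, -1], [-0.84, 0.07, 0, 0, 0, 0, -1], [-0.84, 0.07, 0, 0, 0, 0, -1], [-0.84, 0.07, 0, 0, 0, 0, -1]],
])

```text
time_s: 2.55
ee_pos: [0.5506, -0.2476, 0.2703]
eef_rot: [3.141, -0.001, 1.609]
force: [-0.4, 0.1, 1.1]
grip_width: 0.0939
grip_force: 0.0
```

```bash
cp pics/wrist.npz pics/stand.npz; python3 - <<'E'
from h import *
im,W=cloud('stand')
m=(abs(W[...,0]-.46)<.05)&(abs(W[...,1]-.23)<.12)
t=W[m&(abs(W[...,2]-.045)<.004)][:,:2].astype(np.float32); print('stand top',cv2.minAreaRect(t),cv2.boundingRect)
for a,b,z in((.14,.2,.091),(.2,.26,.079),(.26,.32,.079)):
    q=W[m&(W[...,1]>a)&(W[...,1]<b)&(abs(W[...,2]-z)<.005)]; print(len(q),q.mean(0),cv2.minAreaRect(q[:,:2].astype(np.float32)))
im,d=grab('wrist'); cv2.imwrite('pics/w1.png',cv2.resize(im,(768,576)))
o=ctrl.get_obs();print(o['ee_pos'],o['eef_rot'])
im,W=cloud('wrist')
t=W[(abs(W[...,2]-.01)<.004)&(abs(W[...,0]-.55)<.12)&(abs(W[...,1]+.08)<.17)][:,:2].astype(np.float32);print('plate',cv2.minAreaRect(t))
t=W[(abs(W[...,2]-.094)<.005)&(abs(W[...,0]-.55)<.12)&(abs(W[...,1]+.08)<.17)];r=cv2.minAreaRect(t[:,:2].astype(np.float32));print('tops',r,np.median(t[:,2]))
E
```

```text
stand top ((0.45736637711524963, 0.22987467050552368), (0.06367873400449753, 0.1903122514486313), 1.8516459465026855) <built-in function boundingRect>
287 [0.46061709 0.17110172 0.0907871 ] ((0.46040216088294983, 0.17082327604293823), (0.014010381884872913, 0.03310561180114746), 2.0500407218933105)
218 [0.45812542 0.23080982 0.07880857] ((0.4581999182701111, 0.2307925522327423), (0.013872768729925156, 0.023821527138352394), 2.074235677719116)
403 [0.45643196 0.29073458 0.07889803] ((0.45650508999824524, 0.29033562541007996), (0.013703586533665657, 0.04240938648581505), 0.4585542380809784)
[ 0.55060849 -0.24776353  0.27038781] [ 3.14078058e+00 -9.00875406e-04  1.60881797e+00]
plate ((0.5533017516136169, -0.11552822589874268), (0.17060409486293793, 0.2123318612575531), 5.773152828216553)
tops ((0.5539636015892029, -0.11824753880500793), (0.10486241430044174, 0.11550683528184891), 6.259465217590332) 0.09385951146290378
```

View pics/w1.png

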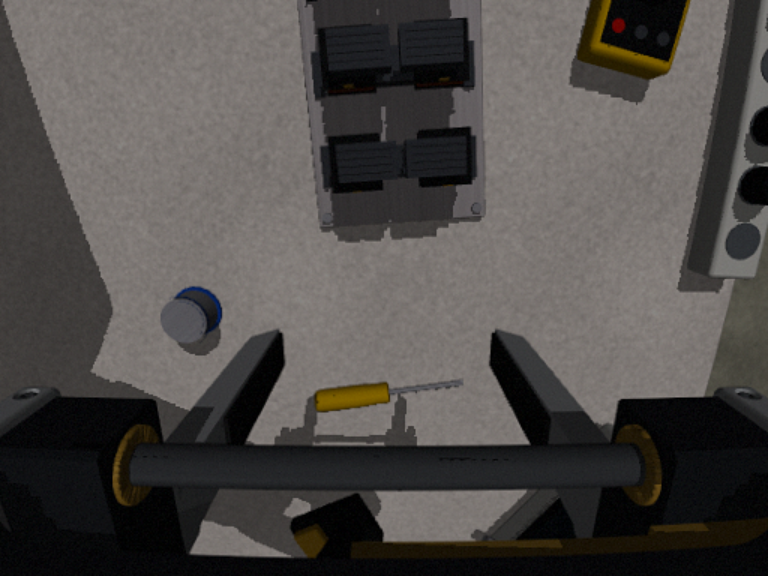

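This shows two cores whole, with gaps at about (393,55) and (401,157), but the third is cut off at the top. I'll back up 110 mm in +y to get all three.

To row units: 120 mm / 500 = 0.24.

Emit:
arm_command([
  [[0.24, 0, 0, 0, 0, 0, -1], [0.24, 0, 0, 0, 0, 0, -1], [0.24, 0, 0, 0, 0, 0, -1], [0.24, 0, 0, 0, 0, 0, -1], [0.24, 0, 0, 0, 0, 0, -1]],
])

```text
time_s: 3.1
ee_pos: [0.5461, -0.1289, 0.2706]
eef_rot: [3.141, -0.001, 1.609]
force: [1.4, 0.1, 0.1]
grip_width: 0.0943
grip_force: 0.0
```

```bash
cat > gap.py <<'E'
from h import *
def gaps(n='wrist'):
    im,W=cloud(n)
    P=W[(abs(W[...,2]-.094)<.006)&(abs(W[...,0]-.55)<.12)&(abs(W[...,1]+.08)<.17)]
    th=None
    r=cv2.minAreaRect(P[:,:2].astype(np.float32)); a=r[2]; a=a-90 if a>45 else a
    print('rect',r,'z',np.median(P[:,2]))
    best=[]
    for a in np.arange(a-2,a+2,.25):
        t=np.radians(a);R=np.array([[np.cos(t),np.sin(t)],[-np.sin(t),np.cos(t)]]);q=P[:,:2]@R.T
        best.append((np.ptp(q[:,0])*0+np.sum(np.histogram(q[:,1],np.arange(-.3,.3,.002))[0].astype(float)**2),a))
    a=max(best)[1]; t=np.radians(a);R=np.array([[np.cos(t),np.sin(t)],[-np.sin(t),np.cos(t)]]);q=P[:,:2]@R.T
    print('yaw',a)
    ys=np.sort(q[:,1]); br=np.where(np.diff(ys)>.02)[0]; ed=np.r_[-1,ys[br]+.005,1]
    for i in range(len(ed)-1):
        g=q[(q[:,1]>ed[i])&(q[:,1]<=ed[i+1])]; xs=np.sort(g[:,0]); lo,hi=np.percentile(xs,[.5,99.5]); yl,yh=np.percentile(g[:,1],[.5,99.5])
        k=np.sort(g[abs(g[:,0]-(lo+hi)/2)<.02][:,0]); j=np.argmax(np.diff(k)); c=np.array([(lo+hi)/2,(yl+yh)/2]); gc=np.array([(k[j]+k[j+1])/2,c[1]])
        print(len(g),'ext',(hi-lo).round(4),(yh-yl).round(4),'centre',(R.T@c).round(4),'gapw',(k[j+1]-k[j]).round(4),'gap',(R.T@gc).round(4))
E
python3 - <<'E'
from gap import *
im,d=grab('wrist'); cv2.imwrite('pics/w2.png',cv2.resize(im[:230,150:400],(800,600)))
o=ctrl.get_obs();print(o['ee_pos'],o['eef_rot'])
gaps(); gaps('top')
E
```

```text
[ 0.54606463 -0.12961212  0.27036309] [ 3.14081367e+00 -7.27628929e-04  1.60734784e+00]
rect ((0.5494385361671448, -0.07686173170804977), (0.10484839230775833, 0.2016003280878067), 5.882083415985107) z 0.09357562944333564
yaw 6.632083415985107
1702 ext 0.1034 0.0307 centre [ 0.5585 -0.1615] gapw 0.0075 gap [ 0.5584 -0.1615]
1959 ext 0.1031 0.0304 centre [ 0.5494 -0.0769] gapw 0.0075 gap [ 0.5494 -0.0769]
2292 ext 0.1023 0.0303 centre [0.5406 0.0077] gapw 0.0077 gap [0.5405 0.0077]
rect ((0.5500469207763672, -0.07720966637134552), (0.10432370007038116, 0.2001512497663498), 6.070762634277344) z 0.09355964614790446
yaw 5.820762634277344
359 ext 0.1031 0.03 centre [ 0.559  -0.1616] gapw 0.0078 gap [ 0.5588 -0.1616]
355 ext 0.103 0.0298 centre [ 0.5499 -0.0772] gapw 0.0073 gap [ 0.5498 -0.0772]
358 ext 0.1034 0.03 centre [0.541  0.0074] gapw 0.0071 gap [0.5411 0.0074]
```

View pics/w2.png

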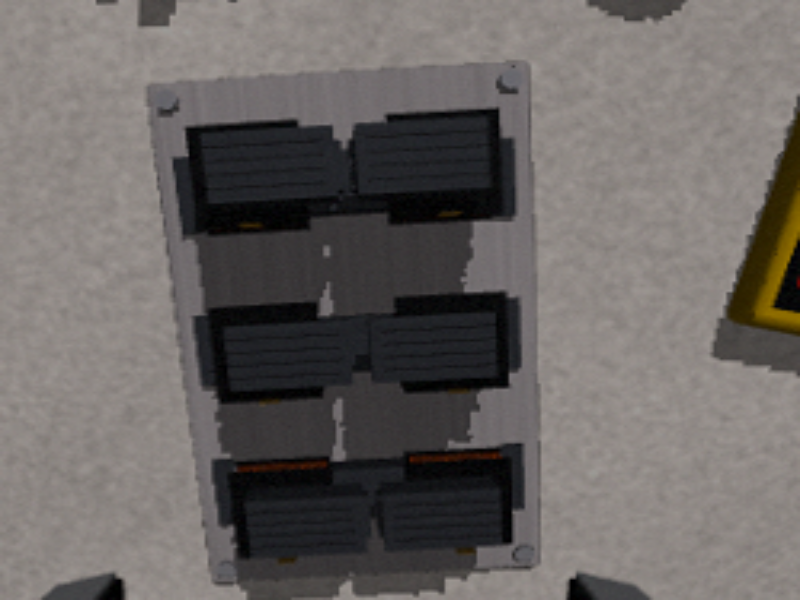

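All three cores are in view, with gaps at about (345,165), (362,343) and (375,505). The wrist and top cameras agree: gap 1 is at (.5586,-.1615), gap 2 at (.5495,-.077), gap 3 at (.5407,.0076), and the carrier's yaw is about 6.05°. Now the grasp.

```bash
python3 -c "
from h import *
go([.460,.170,.15],1.606)"
```

```text
shift [302.5 -75.2 120.5] turn [ 0.0008 -0.0007  0.0013] t 3.15
```

To row units: 302.5 mm / 500 = 0.605, 120 mm / 500 = 0.24, -0.001 rad / 3.1416 = -0.0003.

Emit:
arm_command([
  [[0.605, -0.15, 0.04, 0.0003, -0.0003, 0.0003, -1], [0.605, -0.15, 0.04, 0.0003, -0.0003, 0.0003, -1], [0.605, -0.15, 0.04, 0.0003, -0.0003, 0.0003, -1], [0.605, -0.15, 0.04, 0.0003, -0.0003, 0.0003, -1], [0.605, -0.15, 0.04, 0.0003, -0.0003, 0.0003, -1], [0.605, -0.15, 0.04, 0.0003, -0.0003, 0.0003, -1], [0.605, -0.15, 0.04, 0.0003, -0.0003, 0.0003, -1], [0.605, -0.15, 0.04, 0.0003, -0.0003, 0.0003, -1], [0.605, -0.15, 0.24, 0.0003, -0.0003, 0.0003, -1], [0.605, -0.15, 0.24, 0.0003, -0.0003, 0.0003, -1], [0.605, -0.15, 0.24, 0.0003, -0.0003, 0.0003, -1], [0.605, -0.15, 0.24, 0.0003, -0.0003, 0.0003, -1]],
])

```text
time_s: 4.35
ee_pos: [0.4612, 0.169, 0.1517]
eef_rot: [-3.141, 0.0, 1.604]
force: [0.6, -0.3, 1.2]
grip_width: 0.094
grip_force: 0.0
```

```bash
python3 -c "
from h import *
go([.460,.170,.056],1.606)
print(ctrl.get_obs()['ee_pos'])"
```

```text
shift [ 1.1 -1.  95.7] turn [-0.0008  0.0002 -0.002 ] t 4.35
[0.46115431 0.16900022 0.15165604]
```

To row units: 94 mm / 500 = 0.188, 80 mm / 500 = 0.16.

Emit:
arm_command([
  [[0, 0, 0.08, 0, 0, 0, -1], [0, 0, 0.16, 0, 0, 0, -1], [0, 0, 0.188, 0, 0, 0, -1], [0, 0, 0.188, 0, 0, 0, -1], [0, 0, 0.188, 0, 0, 0, 1], [0, 0, 0.188, 0, 0, 0, 1], [0, 0, 0.188, 0, 0, 0, 1], [0, 0, 0.188, 0, 0, 0, 1], [0, 0, 0.188, 0, 0, 0, 1], [0, 0, 0.188, 0, 0, 0, 1], [0, 0, 0.188, 0, 0, 0, 1], [0, 0, 0.188, 0, 0, 0, 1]],
], squeeze=20)

```text
time_s: 5.55
ee_pos: [0.4602, 0.1702, 0.0564]
eef_rot: [-3.141, 0.0, 1.606]
force: [-0.6, 0.5, 0.1]
grip_width: 0.0332
grip_force: 0.0
```

```bash
python3 -c "
from h import *
o=ctrl.get_obs()
print(o['ee_pos'],o['eef_rot'],o['force'],o['grip_width'],o['grip_force'])"
```

```text
[0.46016656 0.17019387 0.05639503] [-3.14093002e+00  3.22567937e-05  1.60583199e+00] [-0.57449006  0.45852135  0.08887689] 0.03317406574185031 0.0
```

Still closing; hold, then lift 60 mm.

Emit:
arm_command([
  [[0, 0, 0, 0, 0, 0, 1], [0, 0, 0, 0, 0, 0, 1], [0, 0, 0, 0, 0, 0, 1], [0, 0, 0, 0, 0, 0, 1], [0, 0, 0, 0, 0, 0, 1], [0, 0, 0, 0, 0, 0, 1]],
], squeeze=20)

```text
time_s: 6.15
ee_pos: [0.4602, 0.1702, 0.0564]
eef_rot: [-3.141, 0.0, 1.606]
force: [0.9, 0.6, -0.4]
grip_width: 0.014
grip_force: 20.0
```

To row units: -125 mm / 500 = -0.25, -90 mm / 500 = -0.18.

Emit:
arm_command([
  [[0, 0, -0.02, 0, 0, 0, 1], [0, 0, -0.06, 0, 0, 0, 1], [0, 0, -0.12, 0, 0, 0, 1], [0, 0, -0.18, 0, 0, 0, 1], [0, 0, -0.25, 0, 0, 0, 1], [0, 0, -0.25, 0, 0, 0, 1], [0, 0, -0.25, 0, 0, 0, 1], [0, 0, -0.25, 0, 0, 0, 1]],
])

```text
time_s: 6.95
ee_pos: [0.4597, 0.17, 0.1805]
eef_rot: [-3.139, 0.0, 1.606]
force: [0.1, -0.0, -1.1]
grip_width: 0.0133
grip_force: 20.0
```

```bash
python3 - <<'E'
from h import *
im,d=grab('wrist'); a=cv2.resize(im[150:,:],(800,366))
im2,d2=grab('scene'); cv2.imwrite('pics/held.png',np.vstack([a,cv2.resize(im2[110:230,250:450],(800,234))])[:600])
o=ctrl.get_obs();print(o['ee_pos'],o['eef_rot'],o['force'],o['grip_width'],o['grip_force'])
for n in('wrist','scene'):
    im,W=cloud(n); q=W[(abs(W[...,0]-.46)<.03)&(abs(W[...,1]-.17)<.03)&(W[...,2]>.11)&(W[...,2]<.23)]
    q=q[q[:,2]<.17];print(n,len(q), len(q) and (q.min(0),q.max(0)))
go([.5404,.0080,.185],np.pi/2+.1055)
E
```

```text
[0.45977257 0.17005914 0.18037665] [-3.13903653e+00  4.57895249e-04  1.60574585e+00] [ 0.46463602 -0.70855068 -1.00911605] 0.014097878437898071 19.999636709690094
wrist 49 (array([0.4560637 , 0.1790394 , 0.13312583]), array([0.46477322, 0.18629094, 0.16992017]))
scene 93 (array([0.46054468, 0.15597417, 0.13425856]), array([0.46815027, 0.18636094, 0.16987798]))
shift [-164.8   74.9   -4.7] turn [-0.0026  0.0004 -0.0706] t 7.05
```

View pics/held.png

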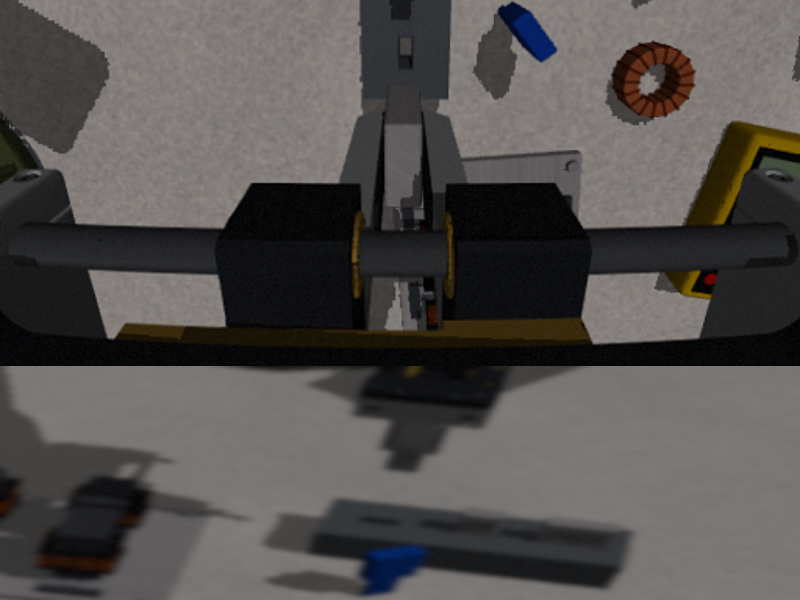

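The gauge is held upright and square: it sits between the pads in the wrist view at (405,150), and the stand slot it came from is empty. The stand's other two gauges and the blue decoy haven't moved. Its shoulder is 11.4 mm below the TCP and its tip 47.4 mm below. First I'll go over gap 3, the nearest.

To row units: -165 mm / 500 = -0.33, 75 mm / 500 = 0.15, -0.0706 rad / 3.1416 = -0.0225.

Emit:
arm_command([
  [[-0.33, 0.15, -0.01, -0.0008, 0, -0.0225, 1], [-0.33, 0.15, -0.01, -0.0008, 0, -0.0225, 1], [-0.33, 0.15, -0.01, -0.0008, 0, -0.0225, 1], [-0.33, 0.15, -0.01, -0.0008, 0, -0.0225, 1], [-0.33, 0.15, -0.01, -0.0008, 0, -0.0225, 1], [-0.33, 0.15, -0.01, -0.0008, 0, -0.0225, 1], [-0.33, 0.15, 0.03, -0.0008, 0, -0.0225, 1], [-0.33, 0.15, 0.05, -0.0008, 0, -0.0225, 1], [-0.33, 0.15, 0.05, -0.0008, 0, -0.0225, 1], [-0.33, 0.15, 0.05, -0.0008, 0, -0.0225, 1], [-0.33, 0.15, 0.05, -0.0008, 0, -0.0225, 1], [-0.33, 0.15, 0.05, -0.0008, 0, -0.0225, 1]],
], squeeze=12)

```text
time_s: 8.25
ee_pos: [0.5412, 0.008, 0.157]
eef_rot: [3.139, 0.0, 1.677]
force: [1.3, -1.1, -1.1]
grip_width: 0.0139
grip_force: 12.0
```

```bash
python3 - <<'E'
from h import *
o=ctrl.get_obs();print(o['ee_pos'],o['eef_rot'],o['force'],o['moment'],o['grip_width'])
go([.5407,.0077,.143],np.pi/2+.1055)
E
```

```text
[0.54119229 0.0080319  0.15702558] [3.13858854e+00 1.99018889e-04 1.67656136e+00] [ 1.32400792 -1.13666458 -1.07015421] [-0.03897522  0.1078331   0.03691119] 0.013850062632357317
shift [-0.3 -0.6 14. ] turn [0.003  0.0002 0.0003] t 8.25
```

To row units: 19 mm / 500 = 0.038, 18 mm / 500 = 0.036, 0.003 rad / 3.1416 = 0.001.

Emit:
arm_command([
  [[-0.0006, -0.001, 0.008, 0.001, 0, 0, 1], [-0.0006, -0.001, 0.016, 0.001, 0, 0, 1], [-0.0006, -0.001, 0.024, 0.001, 0, 0, 1], [-0.0006, -0.001, 0.028, 0.001, 0, 0, 1], [-0.0006, -0.001, 0.032, 0.001, 0, 0, 1], [-0.0006, -0.001, 0.034, 0.001, 0, 0, 1], [-0.0006, -0.001, 0.036, 0.001, 0, 0, 1], [-0.0006, -0.001, 0.038, 0.001, 0, 0, 1], [-0.0006, -0.001, 0.038, 0.001, 0, 0, 1]],
])

```text
time_s: 9.15
ee_pos: [0.5405, 0.0076, 0.1373]
eef_rot: [-3.141, 0.0, 1.676]
force: [0.2, 0.4, -0.7]
grip_width: 0.0139
grip_force: 12.0
```

```bash
cat > st.py <<'E'
from h import *
o=ctrl.get_obs();print(o['ee_pos'].round(4),o['eef_rot'].round(4),o['force'].round(1),o['moment'].round(2),o['grip_width'].round(4), 'tip z',(o['ee_pos'][2]-.0474).round(4))
E
python3 st.py
```

```text
Traceback (most recent call last):
  File "st.py", line 2, in <module>
    o=ctrl.get_obs();print(o['ee_pos'].round(4),o['eef_rot'].round(4),o['force'].round(1),o['moment'].round(2),o['grip_width'].round(4), 'tip z',(o['ee_pos'][2]-.0474).round(4))
                                                                                                               ^^^^^^^^^^^^^^^^^^^^^
AttributeError: 'float' object has no attribute 'round'
```

The tip is 4 mm into gap 3 with no contact. I'll go gently to just short of the varnish depth, then past it in 0.5 mm steps.

To row units: 9 mm / 500 = 0.018, 8.5 mm / 500 = 0.017.

Emit:
arm_command([
  [[0, 0, 0.004, 0, 0, 0, 1], [0, 0, 0.008, 0, 0, 0, 1], [0, 0, 0.012, 0, 0, 0, 1], [0, 0, 0.014, 0, 0, 0, 1], [0, 0, 0.015, 0, 0, 0, 1], [0, 0, 0.016, 0, 0, 0, 1], [0, 0, 0.017, 0, 0, 0, 1], [0, 0, 0.018, 0, 0, 0, 1], [0, 0, 0.018, 0, 0, 0, 1]],
])

```text
time_s: 10.05
ee_pos: [0.5408, 0.0075, 0.1288]
eef_rot: [-3.142, 0.0, 1.676]
force: [-0.6, 0.2, 4.7]
grip_width: 0.0142
grip_force: 12.0
```

To row units: 0.8 mm / 500 = 0.0016, 0.5 mm / 500 = 0.001.

Emit:
arm_command([
  [[0, 0, 0.001, 0, 0, 0, 1], [0, 0, 0.0016, 0, 0, 0, 1], [0, 0, 0.0016, 0, 0, 0, 1]],
])

```text
time_s: 10.35
ee_pos: [0.541, 0.0075, 0.1286]
eef_rot: [3.141, 0.0, 1.676]
force: [-0.9, 0.7, 9.7]
grip_width: 0.0145
grip_force: 12.0
```

It stops 12.6 mm down and the force climbs to 10 N with no further travel, so gap 3 is varnished. I'll withdraw and move -85 mm along the carrier to gap 2.

To row units: -85 mm / 500 = -0.17, -60 mm / 500 = -0.12.

Emit:
arm_command([
  [[0, 0, -0.03, 0, 0, 0, 1], [0, 0, -0.07, 0, 0, 0, 1], [0, 0, -0.07, 0, 0, 0, 1], [-0.06, 0, -0.07, 0, 0, 0, 1], [-0.12, 0, -0.07, 0, 0, 0, 1], [-0.17, 0, -0.07, 0, 0, 0, 1], [-0.17, 0, -0.07, 0, 0, 0, 1], [-0.17, 0, -0.07, 0, 0, 0, 1], [-0.17, 0, -0.05, 0, 0, 0, 1], [-0.17, 0, -0.044, 0, 0, 0, 1], [-0.17, 0, -0.044, 0, 0, 0, 1], [-0.17, 0, -0.044, 0, 0, 0, 1]],
])

```text
time_s: 11.55
ee_pos: [0.5495, -0.0766, 0.1495]
eef_rot: [-3.141, 0.0, 1.677]
force: [-0.5, -0.1, -1.3]
grip_width: 0.014
grip_force: 12.0
```

```bash
sed -i "s/o\['grip_width'\].round(4)/o['grip_width']/" st.py; echo "import sys;go(eval(sys.argv[1]),np.pi/2+.1055)" >> st.py; python3 st.py "[.5496,-.0770,.137]"
```

```text
[ 0.5495 -0.0766  0.1495] [-3.1405  0.      1.6769] [-0.5 -0.1 -1.3] [-0.04  0.04  0.09] 0.013953363636583728 tip z 0.1021
shift [-0.4  0.  12.5] turn [-0.0011  0.      0.0006] t 11.55
```

To row units: 12.5 mm / 500 = 0.025, 11.5 mm / 500 = 0.023.

Emit:
arm_command([
  [[0, 0, 0.008, 0, 0, 0, 1], [0, 0, 0.014, 0, 0, 0, 1], [0, 0, 0.017, 0, 0, 0, 1], [0, 0, 0.019, 0, 0, 0, 1], [0, 0, 0.021, 0, 0, 0, 1], [0, 0, 0.023, 0, 0, 0, 1], [0, 0, 0.025, 0, 0, 0, 1], [0, 0, 0.025, 0, 0, 0, 1]],
])

```text
time_s: 12.35
ee_pos: [0.5495, -0.077, 0.137]
eef_rot: [-3.14, 0.0, 1.676]
force: [-0.2, -0.2, -1.1]
grip_width: 0.0138
grip_force: 12.0
```

Inside gap 2 with no contact. Feeling down past the varnish depth.

To row units: 9.3 mm / 500 = 0.0186, 9 mm / 500 = 0.018.

Emit:
arm_command([
  [[0, 0, 0.004, 0, 0, 0, 1], [0, 0, 0.008, 0, 0, 0, 1], [0, 0, 0.012, 0, 0, 0, 1], [0, 0, 0.014, 0, 0, 0, 1], [0, 0, 0.015, 0, 0, 0, 1], [0, 0, 0.016, 0, 0, 0, 1], [0, 0, 0.017, 0, 0, 0, 1], [0, 0, 0.018, 0, 0, 0, 1], [0, 0, 0.0186, 0, 0, 0, 1], [0, 0, 0.0186, 0, 0, 0, 1]],
])

```text
time_s: 13.35
ee_pos: [0.5495, -0.077, 0.1278]
eef_rot: [-3.141, 0.0, 1.676]
force: [-0.3, 0.4, -1.7]
grip_width: 0.0137
grip_force: 12.0
```

No contact at 13.6 mm, already past where gap 3 stopped. Continuing gently.

To row units: 3 mm / 500 = 0.006, 2.5 mm / 500 = 0.005.

Emit:
arm_command([
  [[0, 0, 0.001, 0, 0, 0, 1], [0, 0, 0.002, 0, 0, 0, 1], [0, 0, 0.003, 0, 0, 0, 1], [0, 0, 0.004, 0, 0, 0, 1], [0, 0, 0.005, 0, 0, 0, 1], [0, 0, 0.006, 0, 0, 0, 1], [0, 0, 0.006, 0, 0, 0, 1]],
])

```text
time_s: 14.05
ee_pos: [0.5495, -0.077, 0.1247]
eef_rot: [-3.141, 0.0, 1.676]
force: [0.6, -0.4, -1.3]
grip_width: 0.0141
grip_force: 12.0
```

Gap 2 is clear. Going down to about 2.5 mm above seating.

To row units: 17 mm / 500 = 0.034, 16 mm / 500 = 0.032.

Emit:
arm_command([
  [[0, 0, 0.004, 0, 0, 0, 1], [0, 0, 0.008, 0, 0, 0, 1], [0, 0, 0.012, 0, 0, 0, 1], [0, 0, 0.016, 0, 0, 0, 1], [0, 0, 0.02, 0, 0, 0, 1], [0, 0, 0.024, 0, 0, 0, 1], [0, 0, 0.028, 0, 0, 0, 1], [0, 0, 0.032, 0, 0, 0, 1], [0, 0, 0.034, 0, 0, 0, 1], [0, 0, 0.034, 0, 0, 0, 1]],
])

```text
time_s: 15.05
ee_pos: [0.5495, -0.077, 0.1077]
eef_rot: [-3.141, 0.0, 1.676]
force: [0.4, -0.2, -1.5]
grip_width: 0.0143
grip_force: 12.0
```

To row units: 2.4 mm / 500 = 0.0048, 1.5 mm / 500 = 0.003.

Emit:
arm_command([
  [[0, 0, 0.001, 0, 0, 0, 1], [0, 0, 0.002, 0, 0, 0, 1], [0, 0, 0.003, 0, 0, 0, 1], [0, 0, 0.004, 0, 0, 0, 1], [0, 0, 0.0048, 0, 0, 0, 1], [0, 0, 0.0048, 0, 0, 0, 1]],
])

```text
time_s: 15.65
ee_pos: [0.5495, -0.077, 0.1054]
eef_rot: [-3.141, 0.0, 1.676]
force: [0.4, -0.4, 0.3]
grip_width: 0.014
grip_force: 12.0
```

To row units: 0.6 mm / 500 = 0.0012, 0.3 mm / 500 = 0.0006.

Emit:
arm_command([
  [[0, 0, 0.0006, 0, 0, 0, 1], [0, 0, 0.0012, 0, 0, 0, 1], [0, 0, 0.0012, 0, 0, 0, 1]],
])

```text
time_s: 15.95
ee_pos: [0.5495, -0.077, 0.1054]
eef_rot: [-3.141, 0.0, 1.676]
force: [-3.0, 0.1, 6.7]
grip_width: 0.0138
grip_force: 12.0
```

It's seated: z stopped at .1054 and the force rose to about 7 N. I'll ease off, open and lift.

To row units: -0.6 mm / 500 = -0.0012.

Emit:
arm_command([
  [[0, 0, -0.0012, 0, 0, 0, 1], [0, 0, -0.0012, 0, 0, 0, -0.3], [0, 0, -0.0012, 0, 0, 0, -0.3], [0, 0, -0.0012, 0, 0, 0, -0.3], [0, 0, -0.0012, 0, 0, 0, -0.3], [0, 0, -0.0012, 0, 0, 0, -0.3], [0, 0, -0.0012, 0, 0, 0, -0.3], [0, 0, -0.0012, 0, 0, 0, -0.3], [0, 0, -0.0012, 0, 0, 0, -0.3], [0, 0, -0.0012, 0, 0, 0, -0.3]],
])

```text
time_s: 16.95
ee_pos: [0.5495, -0.077, 0.1054]
eef_rot: [-3.141, 0.0, 1.676]
force: [-0.6, 0.1, -0.1]
grip_width: 0.0611
grip_force: 0.0
```

To row units: -150 mm / 500 = -0.3, -130 mm / 500 = -0.26.

Emit:
arm_command([
  [[0, 0, -0.01, 0, 0, 0, -0.3], [0, 0, -0.04, 0, 0, 0, -0.3], [0, 0, -0.08, 0, 0, 0, -0.3], [0, 0, -0.14, 0, 0, 0, -0.3], [0, 0, -0.22, 0, 0, 0, -0.3], [-0.12, 0, -0.3, 0, 0, 0, -0.3], [-0.22, 0, -0.3, 0, 0, 0, -0.3], [-0.26, 0, -0.3, 0, 0, 0, -0.3], [-0.26, 0, -0.3, 0, 0, 0, -0.3], [-0.26, 0, -0.3, 0, 0, 0, -0.3]],
])

```text
time_s: 17.95
ee_pos: [0.5631, -0.2066, 0.2553]
eef_rot: [-3.14, -0.0, 1.675]
force: [0.3, 0.3, 0.2]
grip_width: 0.061
grip_force: 0.0
```

```bash
python3 - <<'E'
from h import *
a,_=grab('wrist'); b,_=grab('scene')
cv2.imwrite('pics/fin.png',np.hstack([cv2.resize(a,(400,300)),cv2.resize(b[130:280,150:350],(400,300))]))
for n in('wrist','scene'):
    im,W=cloud(n); q=W[(abs(W[...,0]-.5495)<.03)&(abs(W[...,1]+.077)<.03)&(W[...,2]>.105)&(W[...,2]<.16)]
    t=q[q[:,2]>.133]; print(n,len(q),q.max(0),np.median(t,0),np.percentile(t[:,2],[5,50,95]),cv2.minAreaRect(t[:,:2].astype(np.float32)))
E
```

```text
wrist 570 [ 0.55735669 -0.05977683  0.14200295] [ 0.54888729 -0.07711514  0.13973736] [0.13826437 0.13973736 0.14099251] ((0.5492381453514099, -0.07674416154623032), (0.013392217457294464, 0.03353539854288101), 5.775639533996582)
scene 207 [ 0.56085154 -0.05562768  0.14122061] [ 0.55231206 -0.07351293  0.13757135] [0.13342653 0.13757135 0.14030225] ((0.5504021048545837, -0.07447992265224457), (0.017762016505002975, 0.033268317580223083), 2.4656288623809814)
```

View pics/fin.png

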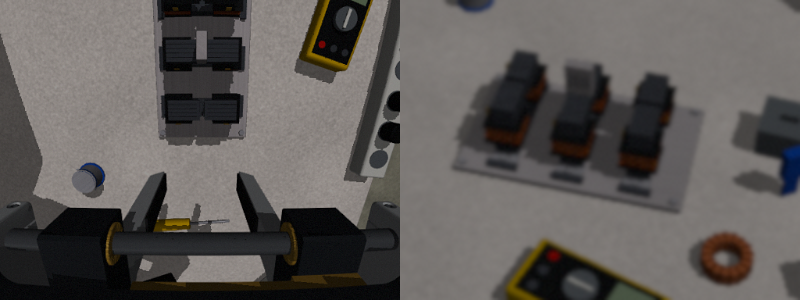

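The gauge stands on the middle core, at (202,45) in the wrist half and (578,78) in the scene half. Its head top is at z=0.1397 (0.140 expected when seated), it's upright and square, and the gripper is clear.

```bash
python3 -c "
from station import ctrl
print(ctrl.hand_in())"
```

```text
the job is handed in; nothing more can be done
None
```

The 6 mm gauge now stands fully home in gap_2, the middle core, with its head seated and the gripper clear; gap_3 stopped it 12.6 mm down under a touch of about 10 N, gap_1 was never probed, and the job was handed in at about 18 s.

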